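# Stack the tins, then hold the sprung workbox lid at its angle pointer

## Robot

A 7-joint arm with a two-finger parallel gripper is mounted at the origin on the work surface. World frame = base frame: x ahead of the robot, y to its left, z up, the work surface at z = 0. Lengths are in m, angles in rad, forces in N, time in s.
With the tool pointing down it reaches from about 0.4 to 0.85 m from the base axis. Payload 4.5 kg.
Tool frame: the origin (TCP) lies on the centre line of the jaws, within the pads' length; the fingertips stand r.tips_ahead ahead of it and the grasp point (between the pads) is the TCP (r.tips_ahead is the distance from the TCP to the fingertips, in m); z points along the fingers, y is the direction in which the jaws open and shut (so a half turn about z gives the same grasp; the last joint's range is limited). The gripper opens to 88 mm and grips with 3 to 60 N. Pads are 18 mm wide; open, the fingers measure 123 mm over their backs; the gripper's body (75 mm by 187 mm) begins 45 mm behind the grasp point.
Start: joints at [-1.189, 0.689, -0.195, 1.565, 0.157, 0.902, -0.215], TCP at [0.213, 0.588, 0.258] pointing down, gripper open.
Joint ranges: [-3.01, 3.01], [-0.46, 2.08], [-1.47, 1.51], [0.13, 2.56], [-1, 4.14], [0.04, 2.09], [-2.66, 2.66]. Speed limits (rad/s): [2.57, 2.57, 3.14, 3.14, 3.14, 3.14, 3.14].

## Interface

Orientations are given as a unit quaternion [x, y, z, w].
In Python, from plant import r gives the robot as it stands.
- The arm moves only by the shell command python3 -m inch 'ROWS' [FORCE]. ROWS is JSON, a list of rows, each a list of 5 numbers: the shift along the world's x, y, z in units of 25 mm (1.0 is 25 mm), then the turn about the world's z in units of 6 degrees (1.0 is 6 degrees), then the finger opening in mm, from 0 to 88.1. A call has 1 to 5 rows; each row shifts and turns the commanded pose from where the row before left it; what a row does not reach is not made up. A row lasts 1/10 s, in which the tool goes at most 50 mm and 8.59 degrees, less where a joint would pass 70% of its speed; a pose out of reach is approached as far as the arm can. A call is refused whole if a number of a shift passes 1 or a number of a turn 1, either way. A call with a gripper value outside its range is refused whole. The fingers move at their own pace and stop on an object; FORCE is the grip in N (left out, the last holds). Time passes only in rows, so rows that do not move let the fingers close. It gives the time, the measured TCP pose, the force and the opening at its end, in the units of the state.
- r.get_state(): the state, without advancing time (a new reading comes with each control period).
- r.snapshot(name): name is "side" or "top"; returns a dict with "pixels" (480x640x3 uint8, red, green, blue), "range_z" (480x640 float32, m along the optical axis (not along the pixel's ray), 0 where there is no reading), "K" (3x3 intrinsics, pixels), "position" and "attitude" of the camera in the world. Camera axes: x right, y up, looking along -z (the intrinsics and any distortion apply to the point x, -y, -z); pixel columns grow to the right and rows downward; lengths in m; the calibration is good to about 2 mm. A picture is of the moment at which its call begins.
- r.finish_job(): hands the job in, once; it reports no verdict.
The state is a dict: "clock": time; "q": joint angles; "qd": joint speeds; "joint_torque": joint torques, N m; "tool_pos": TCP position; "eef_rot": TCP orientation; "contact_force": force on the tool from outside, world axes, zero at the start; "moment": the same for the moment, N m; "opening": opening from 0.0 (shut) to 1.0 (fully open).
Only numpy, scipy, OpenCV 4.12 (cv2) and the standard library are available. Lean on these libraries where they do the work, as an engineer would, in place of code of your own. Each camera call takes 0.05 s, during which the arm holds its last target. There are 200 camera calls.

## Task

Two closed tins are lying on the sprung lid of the wooden workbox: stack them squarely on the largest tin, which stands on the table beside the box, the bigger one first and the smaller one on top, with long sides parallel. Then take the lid by its bar handle, raise it against its spring until it lies at the same angle as the slim metal angle pointer beside it, and finish while still holding it there by the handle. Do not shift the angle pointer or disturb the jar, spool and tape reel.

Things in the scene. Friction and masses are not known exactly. Their poses are not given: they have to be found in the camera images.
- case: Open wooden workbox fixed to the table, 190 deep (own x) by 270 wide (own y) by 70 high, turned by up to about 0.2 rad. Origin: centre of its underside; z up; its front faces own -x, roughly towards the robot. It may stand left or right of the column. A flat wooden lid 190 x 270 x 8 closes it: closed, the lid's top face is 78 above the table. Lid hinge: along the far (+x) rim.
- lid: The sprung lid with its handle. Origin: on the hinge axis, midway across, 95 behind the case's centre (case +x) and 70 above its underside; hinge axis = own y = case's y. Shut (at the start) its axes are the case's; opening turns it about +y, front edge up, stop at 1.3 rad. Spring and weight pull it shut all the way: about 0.8 N m shut, 1.2 N m at 0.6 rad (4 to 7 N at the handle).
- lid_handle (a point): Middle of the lid's steel bar handle, on the bar's centre line: round bar 12 diameter, 100 long along the lid's y, on two end posts 10 thick. In the lid's frame it is at x -178 (towards the front), z +46, that is 38 above the lid's top face. The bar can turn between gripping fingers.
- angle_pointer (a joint): Angle of the angle pointer in rad, in the same sense and about the same axis line as the lid: the value to which the lid is to be raised, 0.35 to 0.6. Stays where it is set by friction; not to be moved.
- pointer_tip (a point): Free end of the angle pointer: a slim straight brass bar, 8 x 8 section, 130 long, beside the box on its -y side (8 clear of the lid's side edge), pivoted on the lid's hinge line; it slopes up from the hinge towards the front. Its x axis runs along the bar to the pivot. When the lid is at the right angle its top face is in line with the bar's.
- base_tin: The largest closed metal tin, 72 (own x) x 100 (own y) x 36 high, about 0.4 kg, standing loose on the table: foot of the column. Origin: centre of its underside, z up.
- big_tin: Closed metal tin, 60 (own x) x 88 (own y) x 34 high, about 0.24 kg, lying loose on the closed lid at the start, left or right of the small tin. Origin: centre of its underside, z up.
- small_tin: Closed metal tin, 46 (own x) x 72 (own y) x 32 high, about 0.16 kg, lying loose on the closed lid at the start. Origin: centre of its underside, z up.
- jar: Bystander: pale jar with grey cap, 64 diameter, 85 high, on the table beyond the work. Origin: centre of its underside.
- spool: Bystander: black thread spool, 42 diameter, 47 high, on the table beyond the work. Origin: centre of its underside.
- tape_reel: Bystander: dark ring-shaped reel, 68 diameter, 18 high, on the table beyond the work. Origin: centre of its underside.
Mind the look-alikes: they are no part of the job. Leave any yellow look-alike of the small_tin alone.

How it is judged:
On the way, in this order (a step that is already met when the one before it is completed fails the run):
1. the bigger tin rests squarely on the largest tin, let go (height (world z) of base_tin below 0.006 m and angle between base_tin's own z axis and vertical below 0.08 rad and z of big_tin in the frame of base_tin between 0.031 and 0.041 m and horizontal distance between big_tin and base_tin below 0.01 m and angle between the y axis of big_tin and the y axis of base_tin, either way round below 0.15 rad and angle between big_tin's own z axis and vertical below 0.1 rad and contact force between the fingers and big_tin below 0.2 N), for 0.2 s.
2. the smaller tin rests squarely on the bigger one, let go, the lid still shut (all of step 1 and z of small_tin in the frame of big_tin between 0.029 and 0.039 m and horizontal distance between small_tin and big_tin below 0.01 m and angle between the y axis of small_tin and the y axis of big_tin, either way round below 0.15 rad and angle between small_tin's own z axis and vertical below 0.1 rad and contact force between the fingers and small_tin below 0.2 N and angle between the x axis of lid and the x axis of case, either way round below 0.08 rad), for 0.2 s.
3. the lid is held by its handle at the angle of the angle pointer (distance between the grasp point and lid_handle below 0.065 m and z of the grasp point in the frame of lid above 0.025 m and angle between the x axis of lid and the x axis of pointer_tip, either way round below 0.07 rad and contact force between the fingers and lid above 1 N and angle between the x axis of lid and the x axis of case, either way round above 0.25 rad), for 0.3 s.
At the end, for the whole second after the job is handed in: Tins in one free-standing column, largest below, smallest on top, each centred within 10 mm and parallel within 0.15 rad, at rest, clear of box and robot; the lid held still by fingers on its handle (over 1 N) within 0.07 rad of the angle pointer (all of step 1 and all of step 3 and z of small_tin in the frame of big_tin between 0.029 and 0.039 m and horizontal distance between small_tin and big_tin below 0.01 m and angle between the y axis of small_tin and the y axis of big_tin, either way round below 0.15 rad and angle between small_tin's own z axis and vertical below 0.1 rad and angular speed of lid below 0.08 rad/s and contact force between the fingers and small_tin below 0.2 N and contact force between the fingers and base_tin below 0.2 N and contact force between each of big_tin, small_tin, base_tin and case below 0.2 N and linear speed of each of small_tin, big_tin below 0.02 m/s); the arm keeps its last pose, push and grip.
It fails at once if the angle pointer is shifted (its end moves more than 12 mm) (distance of pointer_tip from where it was at the start of the episode above 0.012 m).
It fails at once if a bystander is disturbed (moved more than 30 mm) (distance of any of jar, spool, tape_reel from where it was at the start of the episode above 0.03 m).
It also fails if it takes over 64 s, if anything falls off the work surface, if the arm or the gripper's body presses on something with over 40 N, if the wrist force passes 120 N, or if a joint passes its speed limit or range.

## Working session

There is one attempt and no reset: what is moved stays moved. The work goes in short steps, Python scripts to look and compute and a shell command to move; the robot and the scene stay as the last step left them, time stands still between calls to the robot, and variables do not carry over. Pictures are saved under pics/ and viewed, about 8 in all and at most 12, crops included, and the job is handed in when it is done.

```bash
mkdir -p pics; cat > h.py <<'E'
import numpy as np, cv2
from scipy.spatial.transform import Rotation as R
from plant import r
def snap(n,f=None):
    s=r.snapshot(n); d=s["range_z"]; K=np.array(s["K"])
    a=np.array(s["attitude"]); Rm=a if a.shape==(3,3) else R.from_quat(a).as_matrix()
    v,u=np.mgrid[0:480,0:640]
    P=np.stack([(u-K[0,2])/K[0,0]*d,-(v-K[1,2])/K[1,1]*d,-d],-1)@Rm.T+np.array(s["position"])
    P[d==0]=np.nan
    if f: cv2.imwrite(f"pics/{f}.png",s["pixels"][:,:,::-1])
    return s["pixels"],P,s
E
python3 - <<'E'
from h import *
a,P,s=snap("top","t0"); np.save("P_t0",P); b,Q,s2=snap("side","s0"); np.save("P_s0",Q)
print({k:v for k,v in s.items() if k not in("pixels","range_z")},{k:v for k,v in s2.items() if k not in("pixels","range_z")}); print(r.get_state(),r.tips_ahead)
E
```

```text
{'K': array([[498.82710925,   0.        , 323.40576683],
       [  0.        , 498.82710925, 236.06952924],
       [  0.        ,   0.        ,   1.        ]]), 'position': array([ 0.58313358, -0.07282002,  1.16325546]), 'attitude': array([ 0.02411516, -0.0122188 , -0.70529325,  0.70840002])} {'K': array([[554.96676037,   0.        , 329.6792961 ],
       [  0.        , 554.96676037, 227.9571097 ],
       [  0.        ,   0.        ,   1.        ]]), 'position': array([0.28593926, 0.60010941, 0.96077874]), 'attitude': array([-0.08524014,  0.34126942,  0.90675532, -0.23251686])}
{'clock': 0.1, 'q': array([-1.18916783,  0.68989939, -0.1945452 ,  1.56621249,  0.15732768,
        0.90247468, -0.21510661]), 'qd': array([-0.0004804 , -0.00184661,  0.00019891, -0.002745  , -0.00053132,
       -0.00043756,  0.00069925]), 'joint_torque': array([-2.30642167e-03, -5.28504395e+01, -1.27111137e+00, -1.53837955e+01,
       -5.25156932e-02,  1.99653070e-03,  3.26818031e-05]), 'tool_pos': array([0.21289027, 0.58707644, 0.25699863]), 'eef_rot': array([ 1.72988155e-01,  9.84923580e-01, -7.95398066e-04, -7.99329085e-05]), 'contact_force': array([-0.16305374,  0.6398822 ,  0.21633249]), 'moment': array([ 0.00358623, -0.01817221,  0.0117257 ]), 'opening': 0.999353757770031} 0.019
```

View pics/t0.png

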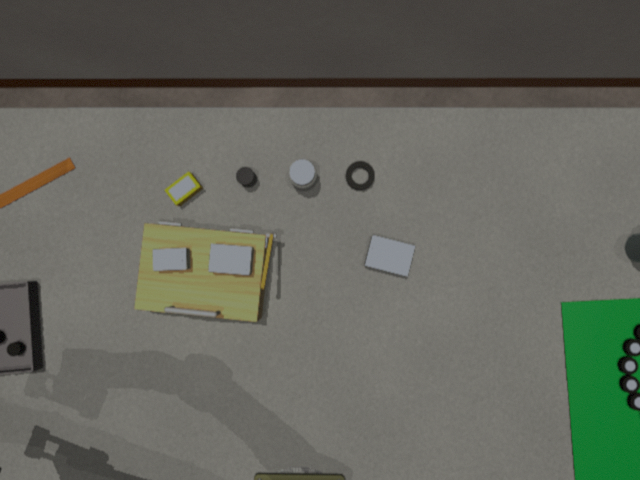

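View pics/s0.png

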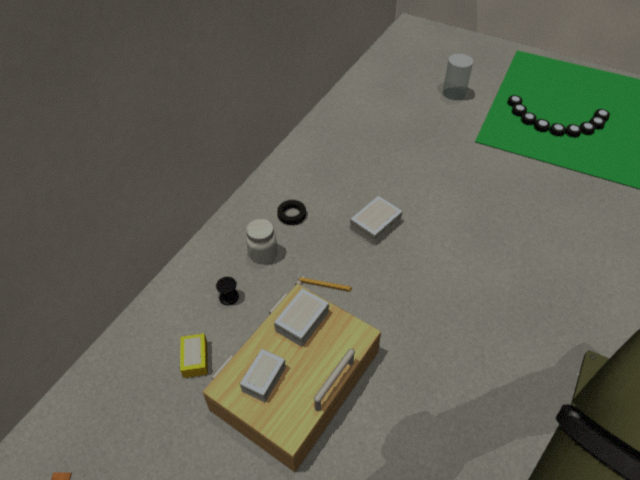

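Top view: box at about (200,273), handle at (190,312), big tin (230,259), small tin (170,259), base tin (390,256), pointer (267,262). The yellow look-alike is at (183,188). Next I measure with depth.

```bash
cat >> h.py <<'E'
def rect(P,box,zlo,zhi):
    """min-area rectangle (world xy) of points of a pixel box (u0,u1,v0,v1) in a height band: centre, sides, long-side angle"""
    p=P[box[2]:box[3],box[0]:box[1]]; z=p[...,2]
    m=((z>zlo)&(z<zhi)).astype(np.uint8)
    n,l,st,_=cv2.connectedComponentsWithStats(m); k=1+np.argmax(st[1:,4])
    q=p[l==k]; (c,sz,a)=cv2.minAreaRect((q[:,:2]*1000).astype(np.float32))
    if sz[0]<sz[1]: a+=90
    a=(a+0)%180
    return dict(c=np.round(c,1),sz=np.round(sz,1),longdeg=round(a,1),z=round(float(np.median(q[:,2]))*1000,1),n=len(q),mean=np.round(q[:,:2].mean(0)*1000,1))
E
python3 - <<'E'
from h import *
P=np.load("P_t0.npy"); Q=np.load("P_s0.npy")
print("big",rect(P,(205,257,238,280),.1,.125)); print("small",rect(P,(148,192,242,277),.1,.125))
print("base",rect(P,(360,420,230,280),.028,.05)); print("lid",rect(P,(125,285,215,330),.07,.088))
print("handle",rect(P,(160,222,300,325),.1,.14))
print("S big",rect(Q,(270,335,283,345),.1,.125)); print("S small",rect(Q,(238,290,345,402),.1,.125))
print("S base",rect(Q,(345,408,192,245),.028,.05)); print("S handle",rect(Q,(310,358,343,412),.1,.14))
print("S table",np.nanmedian(Q[150:200,380:420,2]),np.nanmedian(P[300:330,400:440,2]))
for X,b in((P,(258,274,230,292)),(Q,(296,354,276,294))):
    p=X[b[2]:b[3],b[0]:b[1]]
    img=cv2.imread("pics/t0.png" if X is P else "pics/s0.png")[b[2]:b[3],b[0]:b[1]].astype(int)
    m=(img[...,2]-img[...,0]>70)&(p[...,2]>.05)
    q=p[m]; print(len(q)); 
    for i in np.argsort(q[:,0])[::max(1,len(q)//14)]: print(np.round(q[i]*1000))
E
```

```text
big {'c': array([587.5, 143.3]), 'sz': array([89.4, 60.3]), 'longdeg': 85.5, 'z': 111.6, 'n': 1195, 'mean': array([587.2, 141.8])}
small {'c': array([586.7, 272. ]), 'sz': array([46.3, 73.6]), 'longdeg': 92.9, 'z': 109.2, 'n': 754, 'mean': array([586.7, 270.6])}
base {'c': array([ 597.6, -203.5]), 'sz': array([101.3,  72.2]), 'longdeg': 75.9, 'z': 36.3, 'n': 1421, 'mean': array([ 597.4, -202.9])}
lid {'c': array([561.9, 204.2]), 'sz': array([292.8, 197.9]), 'longdeg': 84.5, 'z': 77.4, 'n': 8604, 'mean': array([557.9, 215.1])}
handle {'c': array([476.6, 222.6]), 'sz': array([110. ,  12.4]), 'longdeg': 84.6, 'z': 120.0, 'n': 308, 'mean': array([476.9, 221.1])}
S big {'c': array([588.1, 146.7]), 'sz': array([90.6, 61.8]), 'longdeg': 86.9, 'z': 111.6, 'n': 1552, 'mean': array([586.7, 149.9])}
S small {'c': array([587.6, 275.5]), 'sz': array([47.2, 73.5]), 'longdeg': 93.1, 'z': 109.8, 'n': 1206, 'mean': array([586.1, 277.9])}
S base {'c': array([ 599.5, -200. ]), 'sz': array([103.9,  74.9]), 'longdeg': 76.4, 'z': 35.4, 'n': 1112, 'mean': array([ 598.4, -196.3])}
S handle {'c': array([477.8, 226.2]), 'sz': array([111.6,  12.9]), 'longdeg': 84.5, 'z': 120.0, 'n': 492, 'mean': array([477.1, 230.2])}
S table -0.0006086881046085679 0.00021923283038516317
160
[530.  71. 133.]
[537.  69. 132.]
[543.  69. 129.]
[549.  72. 128.]
[557.  71. 122.]
[563.  69. 121.]
[571.  64. 112.]
[578.  63. 116.]
[586.  67. 106.]
[593.  65. 101.]
[601.  64.  98.]
[608.  64.  95.]
[616.  63.  88.]
[625.  59.  85.]
[634.  60.  81.]
155
[529.  75. 137.]
[537.  75. 132.]
[544.  74. 129.]
[550.  70. 126.]
[558.  74. 122.]
[566.  71. 116.]
[574.  68. 113.]
[582.  70. 111.]
[590.  68. 106.]
[598.  69. 102.]
[606.  70.  98.]
[613.  68.  97.]
[623.  64.  89.]
[632.  64.  86.]
[641.  65.  81.]
```

```bash
A='[0.83,-0.98,0,-0.68,88]'
python3 -m inch '[[0.83,-0.98,0,-0.68,88],[0.83,-0.98,0,-0.68,88],[0.83,-0.98,0,-0.68,88],[0.83,-0.98,0,-0.68,88],[0.83,-0.98,0,-0.68,88]]'
python3 -m inch '[[0.83,-0.98,0,-0.68,88],[0.83,-0.98,0,-0.68,88],[0.83,-0.98,0,-0.68,88],[0.83,-0.98,0,-0.68,88],[0.83,-0.98,0,-0.68,88]]'
python3 -m inch '[[0.83,-0.98,0,-0.68,88],[0.83,-0.98,0,-0.68,88],[0.83,-0.98,0,-0.68,88],[0.83,-0.98,0,-0.68,88],[0.83,-0.98,0,-0.68,88]]'
cat >> h.py <<'E'
def st():
    s=r.get_state(); m=R.from_quat(s["eef_rot"]).as_matrix()
    print("t",round(s["clock"],2),"pos",np.round(s["tool_pos"]*1000,1),"jaw",round(np.degrees(np.arctan2(m[1,1],m[0,1])),2),"zax",np.round(m[:,2],3),"F",np.round(s["contact_force"],1),"open",round(s["opening"]*88.1,1),"q",np.round(s["q"],2))
E
python3 -c "from h import *;st()"
```

```text
clock: 0.6
tool_pos: [0.3173, 0.4638, 0.2574]
eef_rot: [0.346, 0.938, -0.0, -0.0]
contact_force: [-0.6, 0.4, -0.4]
opening: 0.998
clock: 1.1
tool_pos: [0.421, 0.3414, 0.2575]
eef_rot: [0.507, 0.862, -0.0, -0.0]
contact_force: [0.3, -0.2, 0.2]
opening: 0.999
clock: 1.6
tool_pos: [0.5247, 0.219, 0.2574]
eef_rot: [0.651, 0.759, -0.0, -0.0]
contact_force: [0.7, 0.6, 0.0]
opening: 1.0
t 1.6 pos [524.7 219.  257.4] jaw 8.71 zax [-0.001 -0.    -1.   ] F [0.7 0.6 0. ] open 88.1 q [-0.51  0.61  0.06  1.75 -0.05  0.78 -0.28]
```

```bash
python3 -m inch '[[0.84,-0.99,0,-0.69,88],[0.84,-0.99,0,-0.69,88],[0.85,-0.98,0,-0.7,88],[0,0,-1,0,88],[0,0,-1,0,88]]' >/dev/null
python3 -m inch '[[0,0,-1,0,88],[0,0,-1,0,88],[0,0,-0.8,0,88],[0,0,-0.6,0,88],[0,0,-0.4,0,88]]'
python3 -c "from h import *;st()"
python3 -m inch '[[0,0,-0.38,0,88],[0,0,0,0,40],[0,0,0,0,40],[0,0,0,0,40],[0,0,0,0,40]]' 20 
python3 -m inch '[[0,0,0,0,40],[0,0,0,0,40],[0,0,0,0,40]]' 
python3 -c "from h import *;st()"
```

```text
clock: 2.6
tool_pos: [0.5869, 0.146, 0.1114]
eef_rot: [0.729, 0.685, -0.001, -0.0]
contact_force: [0.1, 0.1, 0.2]
opening: 1.0
t 2.6 pos [586.9 146.  111.4] jaw -3.6 zax [-0.002 -0.    -1.   ] F [0.1 0.1 0.2] open 88.1 q [-0.36  0.86  0.08  1.75 -0.12  0.54 -0.28]
clock: 3.1
tool_pos: [0.5881, 0.1462, 0.104]
eef_rot: [0.729, 0.685, 0.001, 0.0]
contact_force: [-0.4, 0.1, 0.4]
opening: 0.676
clock: 3.4
tool_pos: [0.5881, 0.1462, 0.104]
eef_rot: [0.729, 0.685, 0.001, 0.0]
contact_force: [-1.0, 0.1, 5.6]
opening: 0.68
t 3.4 pos [588.1 146.2 104. ] jaw -3.6 zax [ 0.002  0.    -1.   ] F [-1.   0.1  5.6] open 59.9 q [-0.36  0.87  0.08  1.75 -0.12  0.52 -0.27]
```

```bash
python3 -m inch '[[0,0,0.5,0,40],[0,0,1,0,40],[0,0,1,0,40],[0,0,1,0,40],[0,0,1,0,40]]' 
python3 -m inch '[[0,0,0.5,0,40],[0.03,-0.5,0,-0.1,40],[0.03,-0.97,0,-0.12,40],[0.03,-1,0,-0.12,40],[0.03,-1,0,-0.12,40]]' 
python3 -m inch '[[0.03,-1,0,-0.12,40],[0.03,-1,0,-0.12,40],[0.03,-1,0,-0.12,40],[0.03,-1,0,-0.12,40],[0.03,-1,0,-0.12,40]]' 
python3 -m inch '[[0.03,-1,0,-0.12,40],[0.03,-1,0,-0.12,40],[0.03,-1,0,-0.12,40],[0.03,-1,0,-0.12,40],[0.03,-0.9,0,-0.16,40]]' 
python3 -m inch '[[0.01,-0.5,0,0,40],[0,0,0,0,40],[0,0,0,0,40]]'
python3 - <<'E'
from h import *
st(); a,P,s=snap("top","t1"); b,Q,s=snap("side","s1")
print("base",rect(P,(350,430,220,290),.028,.05)); print("S base",rect(Q,(335,418,182,250),.028,.05))
E
```

```text
clock: 3.9
tool_pos: [0.5867, 0.1459, 0.2168]
eef_rot: [0.729, 0.685, -0.001, -0.0]
contact_force: [0.3, -0.4, -2.8]
opening: 0.675
clock: 4.4
tool_pos: [0.5893, 0.0571, 0.2267]
eef_rot: [0.746, 0.666, -0.002, -0.001]
contact_force: [0.9, 0.3, -2.2]
opening: 0.68
clock: 4.9
tool_pos: [0.5927, -0.0678, 0.2265]
eef_rot: [0.766, 0.642, -0.002, -0.001]
contact_force: [1.0, -0.0, -1.1]
opening: 0.676
clock: 5.4
tool_pos: [0.5961, -0.1906, 0.2264]
eef_rot: [0.788, 0.616, -0.002, -0.001]
contact_force: [1.1, -0.4, -1.3]
opening: 0.679
clock: 5.7
tool_pos: [0.5978, -0.1996, 0.2274]
eef_rot: [0.787, 0.617, -0.0, -0.001]
contact_force: [0.2, 0.7, -1.4]
opening: 0.678
t 5.7 pos [ 597.8 -199.6  227.4] jaw -13.78 zax [-0.001  0.002 -1.   ] F [ 0.2  0.7 -1.4] open 59.7 q [ 0.19  0.73  0.11  1.59 -0.1   0.83  0.1 ]
base {'c': array([ 604. , -177.1]), 'sz': array([46. , 71.8]), 'longdeg': 165.2, 'z': 35.7, 'n': 317, 'mean': array([ 602.9, -165.7])}
S base {'c': array([ 599.5, -200. ]), 'sz': array([102.8,  74. ]), 'longdeg': 75.6, 'z': 35.5, 'n': 1116, 'mean': array([ 598.3, -196.2])}
```

```bash
python3 -m inch '[[0.04,-0.04,-0.5,0,40],[0,0,-1,0,40],[0,0,-1,0,40],[0,0,-1,0,40],[0,0,-1,0,40]]' 
python3 -m inch '[[0,0,-0.8,0,40],[0,0,-0.6,0,40],[0,0,-0.4,0,40],[0,0,-0.1,0,40],[0,0,0,0,40]]'
python3 -m inch '[[0,0,0,0,40],[0,0,0,0,40]]'
python3 -c "from h import *;st()"
```

```text
clock: 6.3
tool_pos: [0.5992, -0.2004, 0.114]
eef_rot: [0.787, 0.618, 0.0, -0.0]
contact_force: [0.1, 0.6, -2.3]
opening: 0.68
clock: 6.8
tool_pos: [0.5995, -0.2016, 0.0683]
eef_rot: [0.787, 0.617, 0.0, 0.0]
contact_force: [-0.2, 0.1, -1.4]
opening: 0.677
clock: 7.0
tool_pos: [0.5999, -0.2019, 0.0692]
eef_rot: [0.787, 0.617, 0.001, 0.001]
contact_force: [-0.3, -0.5, -1.6]
opening: 0.682
t 7.0 pos [ 599.9 -201.9   69.2] jaw -13.81 zax [ 0.002 -0.001 -1.   ] F [-0.3 -0.5 -1.6] open 60.1 q [ 0.21  0.95  0.07  1.67 -0.11  0.52  0.11]
```

```bash
python3 -m inch '[[-0.04,0.05,-0.1,0,40],[0,0,-0.1,0,40],[0,0,-0.04,0,40],[0,0,0,0,40],[0,0,0,0,40]]'
python3 -c "from h import *;st()"
```

```text
clock: 7.5
tool_pos: [0.5982, -0.2004, 0.0622]
eef_rot: [0.787, 0.617, -0.0, -0.0]
contact_force: [-0.5, 0.1, -2.2]
opening: 0.679
t 7.5 pos [ 598.2 -200.4   62.2] jaw -13.81 zax [-0.  0. -1.] F [-0.5  0.1 -2.2] open 59.8 q [ 0.21  0.96  0.07  1.68 -0.12  0.51  0.11]
```

```bash
for i in 1; do python3 -m inch '[[0,0,-0.04,0,40],[0,0,0,0,40]]'; python3 -m inch '[[0,0,-0.04,0,40],[0,0,0,0,40],[0,0,0,0,40]]';done
python3 -c "from h import *;st()"
```

```text
clock: 7.7
tool_pos: [0.5982, -0.2004, 0.0622]
eef_rot: [0.787, 0.617, 0.0, -0.0]
contact_force: [-1.3, 1.4, 6.4]
opening: 0.681
clock: 8.0
tool_pos: [0.5982, -0.2004, 0.0621]
eef_rot: [0.787, 0.617, 0.0, 0.0]
contact_force: [-4.5, 1.6, 12.5]
opening: 0.68
t 8.0 pos [ 598.2 -200.4   62.1] jaw -13.81 zax [ 0.  0. -1.] F [-4.5  1.6 12.5] open 59.9 q [ 0.21  0.96  0.07  1.68 -0.12  0.51  0.11]
```

Contact; release, lift and check.

```bash
python3 -m inch '[[0,0,0.04,0,64],[0,0,0,0,70],[0,0,0,0,80],[0,0,0,0,88],[0,0,0,0,88]]'
python3 -m inch '[[0,0,0.5,0,88],[0,0,1,0,88],[0,0,1,0,88],[0,0,1,0,88],[0,0,1,0,88]]'
python3 -m inch '[[0,0,1,0,88],[0,0.5,1,0,88],[0,1,0,0.15,88],[0,1,0,0.15,88],[0,1,0,0.15,88]]'
python3 -m inch '[[0,1,0,0.15,88],[0,1,0,0.15,88],[0,1,0,0.15,88],[0,1,0,0.15,88],[0,1,0,0.15,88]]'
python3 - <<'E'
from h import *
st(); a,P,s=snap("top","t2"); b,Q,s=snap("side","s2")
print("big",rect(P,(350,430,220,290),.06,.08)); print("S big",rect(Q,(325,420,160,250),.06,.08))
print("base",rect(P,(350,430,220,290),.025,.08)); print("S base",rect(Q,(325,420,160,250),.025,.08))
cv2.imwrite("pics/c2.png",np.hstack([cv2.resize(a[200:310,330:450,::-1],None,fx=3,fy=3),cv2.resize(b[150:260,315:435,::-1],None,fx=3,fy=3)]))
E
```

```text
clock: 8.5
tool_pos: [0.5982, -0.2004, 0.061]
eef_rot: [0.787, 0.617, -0.0, -0.0]
contact_force: [-0.8, 0.2, -0.6]
opening: 0.997
clock: 9.0
tool_pos: [0.5983, -0.2005, 0.1757]
eef_rot: [0.787, 0.617, 0.0, 0.0]
contact_force: [0.6, 0.2, -0.6]
opening: 1.0
clock: 9.5
tool_pos: [0.5983, -0.1121, 0.225]
eef_rot: [0.772, 0.635, 0.001, 0.001]
contact_force: [1.4, 0.5, 0.5]
opening: 0.999
clock: 10.0
tool_pos: [0.5982, 0.0131, 0.2247]
eef_rot: [0.746, 0.665, 0.0, 0.0]
contact_force: [-0.1, -0.3, 0.1]
opening: 1.003
t 10.0 pos [598.2  13.1 224.7] jaw -6.57 zax [ 0.001  0.    -1.   ] F [-0.1 -0.3  0.1] open 88.3 q [-0.16  0.69  0.1   1.69 -0.1   0.76 -0.12]
big {'c': array([ 596.3, -203.4]), 'sz': array([88.2, 60. ]), 'longdeg': 75.5, 'z': 70.2, 'n': 1109, 'mean': array([ 596.3, -202.9])}
S big {'c': array([ 596.8, -200.2]), 'sz': array([89.3, 60.8]), 'longdeg': 76.8, 'z': 68.7, 'n': 270, 'mean': array([ 580.7, -216.9])}
base {'c': array([ 597.5, -203.4]), 'sz': array([100.9,  72.4]), 'longdeg': 75.6, 'z': 69.4, 'n': 1427, 'mean': array([ 597.1, -199.6])}
S base {'c': array([ 592.6, -194.9]), 'sz': array([101. ,  66.4]), 'longdeg': 81.7, 'z': 53.0, 'n': 638, 'mean': array([ 575. , -198.6])}
```

View pics/c2.png

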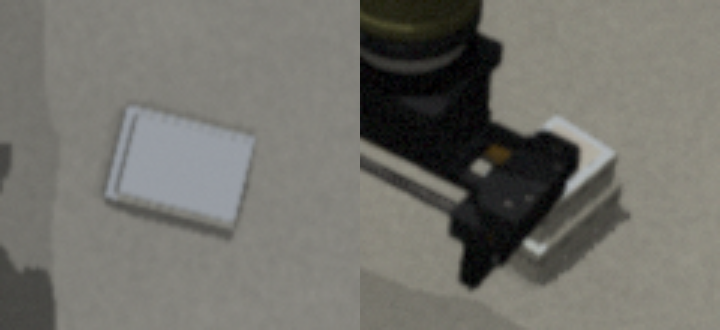

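```bash
python3 -m inch '[[-0.04,1,0,0.15,88],[-0.04,1,0,0.15,88],[-0.04,1,0,0.15,88],[-0.04,1,0,0.15,88],[-0.04,1,0,0.15,88]]' >/dev/null
python3 -m inch '[[-0.04,1,0,0.15,88],[-0.04,1,0,0.15,88],[-0.04,1,0,0.15,88],[-0.04,1,0,0.15,88],[-0.04,1,0,0.15,88]]' >/dev/null
python3 -m inch '[[-0.03,0.4,0,0.1,88],[0,0,-1,0,88],[0,0,-1,0,88],[0,0,-0.8,0,88],[0,0,0,0,88]]'
python3 -c "from h import *;st()"
```

```text
clock: 11.6
tool_pos: [0.5862, 0.2693, 0.1514]
eef_rot: [0.689, 0.725, -0.003, -0.0]
contact_force: [0.2, -0.5, -0.1]
opening: 0.992
t 11.6 pos [586.2 269.3 151.4] jaw 2.89 zax [-0.005 -0.004 -1.   ] F [ 0.2 -0.5 -0.1] open 87.4 q [-0.55  0.85  0.09  1.59 -0.1   0.71 -0.37]
```

```bash
python3 -m inch '[[0.05,0.16,-0.8,0,88],[0,0,-0.6,0,88],[0,0,-0.3,0,88],[0,0,-0.18,0,88],[0,0,0,0,88]]'
python3 -c "from h import *;st()"
```

```text
clock: 12.1
tool_pos: [0.5887, 0.2757, 0.1066]
eef_rot: [0.689, 0.725, -0.0, 0.0]
contact_force: [-0.2, -0.4, -0.3]
opening: 0.999
t 12.1 pos [588.7 275.7 106.6] jaw 2.97 zax [-0. -0. -1.] F [-0.2 -0.4 -0.3] open 88.0 q [-0.55  0.91  0.08  1.6  -0.1   0.63 -0.37]
```

```bash
python3 -m inch '[[-0.03,-0.06,-0.12,0,88],[0,0,0,0,88],[0,0,0,0,30],[0,0,0,0,30],[0,0,0,0,30]]'
python3 -m inch '[[0,0,0,0,30],[0,0,0,0,30],[0,0,0,0,30],[0,0,0,0,30]]'
python3 -c "from h import *;st()"
python3 -m inch '[[0,0,0.5,0,30],[0,0,1,0,30],[0,0,1,0,30],[0,0,1,0,30],[0,0,1,0,30]]'
python3 -c "from h import *;st()"
```

```text
clock: 12.6
tool_pos: [0.5881, 0.2747, 0.104]
eef_rot: [0.688, 0.725, 0.0, 0.0]
contact_force: [-0.7, 0.1, -0.2]
opening: 0.753
clock: 13.0
tool_pos: [0.588, 0.2746, 0.1038]
eef_rot: [0.688, 0.725, 0.0, 0.0]
contact_force: [-1.0, -0.5, -0.5]
opening: 0.523
t 13.0 pos [588.  274.6 103.8] jaw 3.0 zax [ 0.  0. -1.] F [-1.  -0.5 -0.5] open 46.1 q [-0.55  0.92  0.08  1.61 -0.1   0.62 -0.36]
clock: 13.5
tool_pos: [0.5878, 0.2745, 0.218]
eef_rot: [0.688, 0.725, 0.0, 0.0]
contact_force: [-0.7, 0.7, -1.3]
opening: 0.522
t 13.5 pos [587.8 274.5 218. ] jaw 2.99 zax [ 0.  0. -1.] F [-0.7  0.7 -1.3] open 46.0 q [-0.56  0.77  0.1   1.54 -0.09  0.84 -0.37]
```

```bash
python3 -m inch '[[0.02,-0.5,0.2,-0.14,30],[0.02,-1,0.2,-0.14,30],[0.02,-1,0,-0.14,30],[0.02,-1,0,-0.14,30],[0.02,-1,0,-0.14,30]]' >/dev/null
python3 -m inch '[[0.02,-1,0,-0.14,30],[0.02,-1,0,-0.14,30],[0.02,-1,0,-0.14,30],[0.02,-1,0,-0.14,30],[0.02,-1,0,-0.14,30]]' >/dev/null
python3 -m inch '[[0.02,-1,0,-0.14,30],[0.02,-1,0,-0.14,30],[0.02,-1,0,-0.14,30],[0.02,-1,0,-0.14,30],[0.02,-1,0,-0.14,30]]' >/dev/null
python3 -m inch '[[0.02,-1,0,-0.14,30],[0.02,-1,0,-0.14,30],[0.02,-1,0,-0.14,30],[0.02,-1,0,-0.14,30],[0.02,-0.5,0,-0.14,30]]' >/dev/null
python3 -m inch '[[0,0,-1,0,30],[0,0,-1,0,30],[0,0,-1,0,30],[0,0,-0.8,0,30],[0,0,0,0,30]]'
python3 -m inch '[[0,0,0,0,30],[0,0,0,0,30]]'
python3 -c "from h import *;st()"
```

```text
clock: 16.0
tool_pos: [0.5954, -0.1992, 0.1281]
eef_rot: [0.787, 0.617, -0.002, -0.003]
contact_force: [-0.6, -0.1, -1.7]
opening: 0.517
clock: 16.2
tool_pos: [0.5987, -0.2006, 0.1324]
eef_rot: [0.787, 0.617, 0.001, 0.001]
contact_force: [0.9, -0.2, -0.5]
opening: 0.518
t 16.2 pos [ 598.7 -200.6  132.4] jaw -13.81 zax [ 0.002 -0.001 -1.   ] F [ 0.9 -0.2 -0.5] open 45.6 q [ 0.2   0.86  0.09  1.66 -0.11  0.63  0.11]
```

```bash
python3 -m inch '[[0,0,-0.5,0,30],[0,0,-0.5,0,30],[0,0,-0.3,0,30],[0,0,0,0,30],[0,0,0,0,30]]'
python3 -m inch '[[0,0,0,0,30],[0,0,0,0,30]]'
python3 -c "from h import *;st()"
```

```text
clock: 16.7
tool_pos: [0.5978, -0.2004, 0.0984]
eef_rot: [0.787, 0.617, -0.0, -0.0]
contact_force: [0.2, -0.1, -1.2]
opening: 0.524
clock: 16.9
tool_pos: [0.5983, -0.2006, 0.0992]
eef_rot: [0.787, 0.617, 0.0, 0.0]
contact_force: [0.4, 0.6, -2.5]
opening: 0.518
t 16.9 pos [ 598.3 -200.6   99.2] jaw -13.81 zax [ 0.001 -0.    -1.   ] F [ 0.4  0.6 -2.5] open 45.6 q [ 0.21  0.91  0.08  1.67 -0.12  0.57  0.11]
```

```bash
python3 -m inch '[[0,0,-0.06,0,30],[0,0,-0.04,0,30],[0,0,0,0,30]]'
python3 -m inch '[[0,0,-0.03,0,30],[0,0,0,0,30]]'
python3 -m inch '[[0,0,-0.02,0,30],[0,0,0,0,30]]'
python3 -c "from h import *;st()"
```

```text
clock: 17.2
tool_pos: [0.5979, -0.2004, 0.0961]
eef_rot: [0.787, 0.617, -0.0, -0.0]
contact_force: [-0.1, -0.5, -2.0]
opening: 0.514
clock: 17.4
tool_pos: [0.598, -0.2004, 0.0959]
eef_rot: [0.787, 0.617, 0.0, 0.0]
contact_force: [-0.5, 0.4, 3.2]
opening: 0.522
clock: 17.6
tool_pos: [0.598, -0.2004, 0.0959]
eef_rot: [0.787, 0.617, 0.0, 0.0]
contact_force: [-1.0, 1.4, 7.0]
opening: 0.517
t 17.6 pos [ 598.  -200.4   95.9] jaw -13.81 zax [ 0.  0. -1.] F [-1.   1.4  7. ] open 45.6 q [ 0.21  0.91  0.08  1.67 -0.12  0.57  0.11]
```

```bash
python3 -m inch '[[0,0,0.04,0,50],[0,0,0,0,60],[0,0,0,0,74],[0,0,0,0,88],[0,0,0,0,88]]'
python3 -m inch '[[0,0,0.5,0,88],[0,0,1,0,88],[0,0,1,0,88],[0,0,1,0,88],[0,0,1,0,88]]'
python3 -m inch '[[0,0,1,0,88],[-0.2,0.5,0,0.07,88],[-0.3,1,0,0.08,88],[-0.3,1,0,0.08,88],[-0.3,1,0,0.08,88]]' >/dev/null
python3 -m inch '[[-0.3,1,0,0.08,88],[-0.3,1,0,0.08,88],[-0.3,1,0,0.08,88],[-0.3,1,0,0.08,88],[-0.3,1,0,0.08,88]]' >/dev/null
python3 -m inch '[[-0.3,1,0,0.08,88],[-0.3,1,0,0.08,88],[-0.3,1,0,0.08,88],[-0.3,1,0,0.08,88],[-0.3,1,0,0.08,88]]' >/dev/null
python3 -m inch '[[-0.2,1,0,0.08,88],[-0.2,1,0,0.08,88],[-0.2,1,0,0.08,88],[0,0.4,0,0.05,88],[0,0,0,0,88]]' >/dev/null
python3 - <<'E'
from h import *
st(); a,P,s=snap("top","t3"); b,Q,s=snap("side","s3")
print("small",rect(P,(350,430,220,290),.093,.115)); print("S small",rect(Q,(325,420,140,250),.093,.115))
print("big",rect(P,(350,430,220,290),.06,.115)); print("base",rect(P,(350,430,220,290),.025,.115))
# pointer line fit: top-face points, coordinate along case -x from hinge
yaw=-np.radians(5.5); ex=np.array([np.cos(yaw),np.sin(yaw)])
for X,I,b in((np.load("P_t0.npy"),cv2.imread("pics/t0.png"),(258,274,230,292)),(np.load("P_s0.npy"),cv2.imread("pics/s0.png"),(296,354,276,294))):
    p=X[b[2]:b[3],b[0]:b[1]]; i=I[b[2]:b[3],b[0]:b[1]].astype(int)
    q=p[(i[...,2]-i[...,0]>70)&(p[...,2]>.05)]; u=-(q[:,:2]@ex)
    l=cv2.fitLine(np.c_[u,q[:,2]].astype(np.float32),cv2.DIST_HUBER,0,.01,.01).ravel(); print("pointer",np.arctan2(l[1],l[0]))
cv2.imwrite("pics/c3.png",np.hstack([cv2.resize(a[200:320,330:450,::-1],None,fx=3,fy=3),cv2.resize(b[150:270,315:435,::-1],None,fx=3,fy=3)]))
E
```

```text
clock: 18.1
tool_pos: [0.598, -0.2004, 0.0958]
eef_rot: [0.787, 0.617, -0.0, -0.0]
contact_force: [0.2, -0.6, 0.7]
opening: 0.902
clock: 18.6
tool_pos: [0.598, -0.2004, 0.2105]
eef_rot: [0.787, 0.617, 0.0, 0.0]
contact_force: [0.3, -0.4, 0.3]
opening: 0.997
t 20.6 pos [479.8 223.6 233.3] jaw -5.21 zax [-0.  0. -1.] F [-0.8 -0.9  0.5] open 88.2 q [-0.61  0.6   0.14  1.89 -0.13  0.66 -0.48]
small {'c': array([ 596.5, -202.3]), 'sz': array([72.6, 46.1]), 'longdeg': 76.1, 'z': 102.2, 'n': 748, 'mean': array([ 596.4, -201.7])}Traceback (most recent call last):
  File "<stdin>", line 3, in <module>
  File "h.py", line 16, in rect
    n,l,st,_=cv2.connectedComponentsWithStats(m); k=1+np.argmax(st[1:,4])
                                                      ~~~~~~~~~^^^^^^^^^^
    return _wrapfunc(a, 'argmax', axis=axis, out=out, **kwds)
    return bound(*args, **kwds)
ValueError: attempt to get argmax of an empty sequence
```

```bash
python3 -m inch '[[-0.09,0.02,-0.5,-0.04,70],[0,0,-1,0,60],[0,0,-1,0,60],[0,0,-0.8,0,60],[0,0,0,0,60]]'
python3 -m inch '[[0,0,0,0,60],[0,0,0,0,60]]'
python3 - <<'E'
from h import *
st()
yaw=-np.radians(5.5); ex=np.array([np.cos(yaw),np.sin(yaw)])
for X,I,b in((np.load("P_t0.npy"),cv2.imread("pics/t0.png"),(258,274,230,292)),(np.load("P_s0.npy"),cv2.imread("pics/s0.png"),(296,354,276,294))):
    p=X[b[2]:b[3],b[0]:b[1]]; i=I[b[2]:b[3],b[0]:b[1]].astype(int)
    q=p[(i[...,2]-i[...,0]>70)&(p[...,2]>.05)]; u=-(q[:,:2]@ex)
    l=cv2.fitLine(np.c_[u,q[:,2]].astype(np.float32),cv2.DIST_HUBER,0,.01,.01).ravel(); print("pointer",np.arctan2(l[1],l[0]))
E
```

```text
clock: 21.2
tool_pos: [0.4772, 0.2199, 0.149]
eef_rot: [0.742, 0.67, -0.003, -0.0]
contact_force: [-0.5, 0.5, 0.8]
opening: 0.683
clock: 21.4
tool_pos: [0.4791, 0.2221, 0.1521]
eef_rot: [0.742, 0.671, 0.001, 0.0]
contact_force: [0.5, -0.3, -0.4]
opening: 0.679
t 21.4 pos [479.1 222.1 152.1] jaw -5.72 zax [ 0.002  0.    -1.   ] F [ 0.5 -0.3 -0.4] open 59.8 q [-0.58  0.73  0.1   1.96 -0.16  0.45 -0.47]
pointer 0.47726443
pointer 0.47721115
```

```bash
python3 -m inch '[[-0.04,0.06,-0.6,0.03,60],[0,0,-0.5,0,60],[0,0,-0.3,0,60],[0,0,0,0,60],[0,0,0,0,60]]'
python3 -m inch '[[0,0,0,0,60],[0,0,0,0,60]]'
python3 -c "from h import *;st()"
```

```text
clock: 21.9
tool_pos: [0.4774, 0.224, 0.1161]
eef_rot: [0.74, 0.673, 0.0, 0.0]
contact_force: [-0.3, 1.1, -0.4]
opening: 0.682
clock: 22.1
tool_pos: [0.4775, 0.2242, 0.1164]
eef_rot: [0.74, 0.673, 0.0, 0.0]
contact_force: [0.0, 0.4, -0.6]
opening: 0.686
t 22.1 pos [477.5 224.2 116.4] jaw -5.47 zax [ 0.001  0.    -1.   ] F [ 0.   0.4 -0.6] open 60.4 q [-0.58  0.79  0.08  1.98 -0.16  0.37 -0.46]
```

```bash
python3 -m inch '[[0,0,0,0,4],[0,0,0,0,4],[0,0,0,0,4],[0,0,0,0,4],[0,0,0,0,4]]' 40
python3 -m inch '[[0,0,0,0,4],[0,0,0,0,4]]'
python3 -c "from h import *;st()"
```

```text
clock: 22.6
tool_pos: [0.4772, 0.2241, 0.116]
eef_rot: [0.74, 0.673, 0.0, 0.0]
contact_force: [0.2, -0.8, -0.3]
opening: 0.253
clock: 22.8
tool_pos: [0.4776, 0.2241, 0.1161]
eef_rot: [0.74, 0.673, 0.0, 0.0]
contact_force: [1.0, -0.1, -0.1]
opening: 0.111
t 22.8 pos [477.6 224.1 116.1] jaw -5.47 zax [ 0.001  0.    -1.   ] F [ 1.  -0.1 -0.1] open 9.8 q [-0.58  0.79  0.08  1.98 -0.16  0.37 -0.46]
```

```bash
python3 -m inch '[[0,0,0,0,4],[0,0,0,0,4],[0,0,0,0,4]]'
python3 -c "from h import *;st()"
python3 -m inch '[[0.1,-0.01,0.336,0,4],[0.11,-0.01,0.332,0,4],[0,0,0,0,4],[0,0,0,0,4]]'
python3 -c "
from h import *;st(); a,P,s=snap('side','s4'); cv2.imwrite('pics/c4.png',cv2.resize(a[230:480,170:440,::-1],None,fx=2.2,fy=2.2))"
```

```text
clock: 23.1
tool_pos: [0.4776, 0.2241, 0.116]
eef_rot: [0.74, 0.673, 0.0, 0.0]
contact_force: [1.2, 0.2, -0.1]
opening: 0.114
t 23.1 pos [477.6 224.1 116. ] jaw -5.48 zax [ 0.001  0.    -1.   ] F [ 1.2  0.2 -0.1] open 10.0 q [-0.58  0.79  0.08  1.98 -0.16  0.37 -0.46]
clock: 23.5
tool_pos: [0.4828, 0.2236, 0.1328]
eef_rot: [0.74, 0.673, 0.0, 0.0]
contact_force: [3.0, 0.2, -7.5]
opening: 0.119
t 23.5 pos [482.8 223.6 132.8] jaw -5.47 zax [ 0.001  0.    -1.   ] F [ 3.   0.2 -7.5] open 10.5 q [-0.58  0.77  0.09  1.96 -0.16  0.42 -0.46]
```

View pics/c4.png

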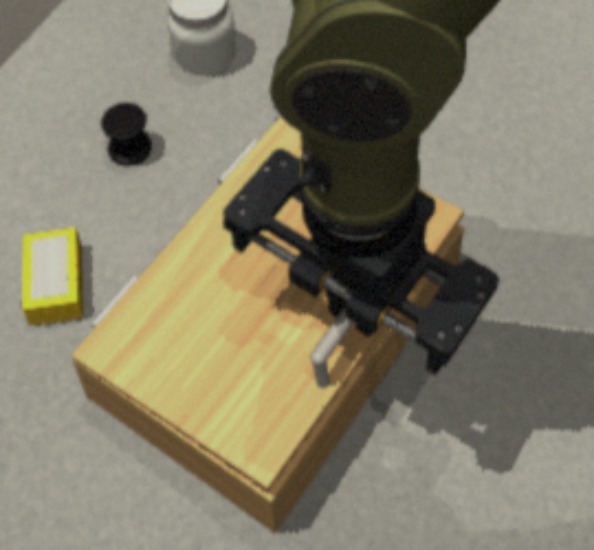

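The bar is held near (345,330) in the crop, the lid has started to lift (7.5 N) and the tins are off it. I raise the rest along the arc.

```bash
python3 -m inch '[[0.13,-0.01,0.328,0,4],[0.14,-0.01,0.32,0,4],[0.16,-0.02,0.312,0,4],[0.17,-0.02,0.304,0,4]]'
python3 -m inch '[[0.19,-0.02,0.296,0,4],[0.2,-0.02,0.288,0,4],[0.21,-0.02,0.276,0,4],[0.23,-0.02,0.268,0,4]]'
python3 -m inch '[[0,0,0,0,4],[0,0,0,0,4],[0,0,0,0,4]]'
python3 - <<'E'
from h import *
st(); a,P,s=snap("top","t5"); b,Q,s=snap("side","s5")
np.savez("f5",P=P,Q=Q)
cv2.imwrite("pics/c5.png",cv2.resize(b[180:480,150:450,::-1],None,fx=2,fy=2))
print("small",rect(P,(350,430,220,290),.093,.115))
yaw=-np.radians(5.5); ex=np.array([np.cos(yaw),np.sin(yaw)]); ey=np.array([-ex[1],ex[0]]); h=np.array([654.5,207.4])/1000
for X in(P,Q):
    d=X[...,:2]-h; u=-d@ex; w=d@ey; z=X[...,2]
    m=(u>.02)&(u<.17)&(abs(w)<.13)&(z>.07)&(abs(z-.078-u*np.tan(.477))<.025)
    l=cv2.fitLine(np.c_[u[m],z[m]].astype(np.float32),cv2.DIST_HUBER,0,.003,.01).ravel(); print("lid",m.sum(),np.arctan2(l[1],l[0]))
for n,I,X,bx in(("t",a,P,(255,280,225,295)),("s",b,Q,(290,360,270,300))):
    i=I[bx[2]:bx[3],bx[0]:bx[1]].astype(int); p=X[bx[2]:bx[3],bx[0]:bx[1]]; w=(p[...,:2]-h)@ey
    q=p[(i[...,0]-i[...,2]>70)&(p[...,2]>.05)&(w<-.138)&(w>-.156)]
    if len(q)>20:
        u=-(q[:,:2]-h)@ex; l=cv2.fitLine(np.c_[u,q[:,2]].astype(np.float32),cv2.DIST_HUBER,0,.01,.01).ravel(); print("pointer",n,len(q),np.arctan2(l[1],l[0]))
E
```

```text
clock: 23.95
tool_pos: [0.4986, 0.222, 0.165]
eef_rot: [0.74, 0.672, 0.001, 0.0]
contact_force: [7.2, 1.5, -13.0]
opening: 0.112
clock: 24.35
tool_pos: [0.5201, 0.22, 0.1926]
eef_rot: [0.74, 0.672, 0.001, 0.001]
contact_force: [10.1, 1.5, -20.6]
opening: 0.11
clock: 24.65
tool_pos: [0.5199, 0.22, 0.1923]
eef_rot: [0.74, 0.672, 0.001, 0.001]
contact_force: [9.3, 1.6, -17.1]
opening: 0.112
t 24.65 pos [519.9 220.  192.3] jaw -5.49 zax [ 0.003  0.    -1.   ] F [  9.3   1.6 -17.1] open 9.9 q [-0.56  0.7   0.12  1.83 -0.13  0.62 -0.45]
small {'c': array([ 596.4, -202. ]), 'sz': array([72.5, 46.4]), 'longdeg': 76.1, 'z': 102.2, 'n': 751, 'mean': array([ 596.3, -201.8])}
lid 5864 0.48772815
lid 6521 0.48755738
pointer t 185 0.48413324
```

View pics/c5.png

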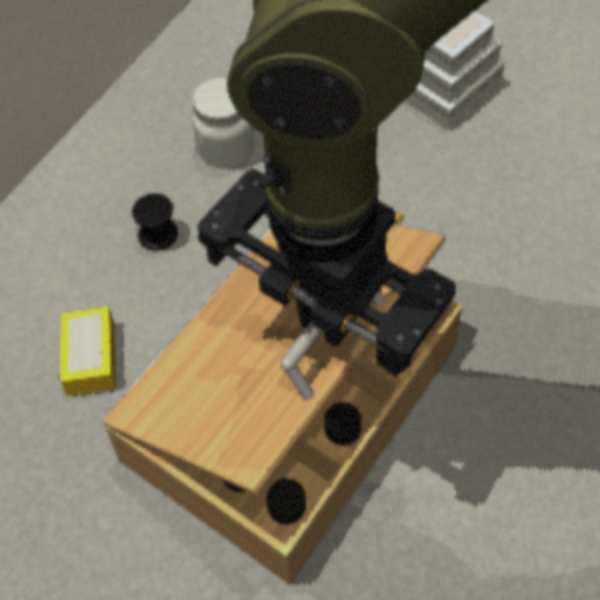

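```bash
python3 -m inch '[[0,0,0,0,4],[0,0,0,0,4],[0,0,0,0,4]]'
python3 -c "from h import *;st();print(r.finish_job())"
```

```text
clock: 25.05
tool_pos: [0.5198, 0.22, 0.1922]
eef_rot: [0.74, 0.672, 0.001, 0.001]
contact_force: [8.8, 0.0, -18.2]
opening: 0.111
t 25.05 pos [519.8 220.  192.2] jaw -5.48 zax [ 0.003  0.    -1.   ] F [  8.8   0.  -18.2] open 9.8 q [-0.56  0.7   0.12  1.83 -0.13  0.62 -0.45]
the job is handed in; nothing more can be done
None
```

I stacked the big tin and then the small tin squarely on the largest tin. I then raised the lid by its bar handle and handed in at 25 s while still holding it.

**Tins:** In the top camera the big tin sat about 1.3 mm from the base tin's centre, and the small tin about 1.5 mm from the big one. The long sides were parallel within about 1°. In the last pictures the column stood undisturbed.

**Lid:** Both cameras put it at 0.488 rad. The pointer measured 0.477 rad at the start, and 0.484 rad in a last top-camera fit. The difference is 0.01 rad or less, against a tolerance of 0.07. The pointer fits differ by 0.007 rad, which I took as noise. I did not measure the jar, spool and reel again. No move went near them, and the last side picture shows the jar and spool upright.

**Checks that disagreed:**
- The grip read 9.8–10.5 mm on the 12 mm bar, although the bar followed the jaws.
- The wrist force while holding was about 18 N vertical and 9 N horizontal. That is more than the 4–7 N expected, probably because my arc is slightly off the hinge's true one.
- The side camera gave no final reading of the small tin (its check raised an error) or of the pointer (too few points). Those two final checks rest on the top camera's measurements, with only the last side picture as a visual check of the column.

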